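# Clamp a block in a fixture with its draw latch

### The arm

A 6-joint arm with a two-finger parallel gripper is mounted at the origin on a cart in front of the work surface, level with it; the furniture and walls round the work are solid. World frame = base frame: x ahead of the robot, y to its left, z up, the work surface at z = 0. Lengths are in m, angles in degrees, forces in N, time in s.
With the tool pointing down it reaches from about 0.375 to 0.925 m from the base axis. Payload 5.7 kg.
Tool frame: the origin (TCP) lies at the very end of the fingers, on their centre line; the grasp point (between the pads) lies 19 mm behind it; y points along the fingers, x is the direction in which the jaws open and shut, and the axes are right-handed (so a half turn about y gives the same grasp; the last joint's range is limited). The gripper opens to 85 mm and grips with 20 to 120 N. Pads are 22 mm wide; open, the fingers measure 114 mm over their backs; the gripper's body (76 mm by 85 mm) begins 54 mm behind the grasp point. The pads swing forward as they close: fully open they stand 13 mm farther back than shut.
Start: joints at [63.822, 20.558, 86.54, -0, 72.909, -6.595], TCP at [0.201, 0.565, 0.231] pointing down, gripper open.
Joint ranges: [-170.27, 170.27], [-57.76, 135], [12.27, 136.19], [-55.21, 235.2], [11.17, 155.16], [-170.74, 170.74]. Speed limits (degrees/s): [136.94, 136.94, 180, 180, 180, 180].

### API

Orientations are given as [roll, pitch, yaw] about the fixed x, y, z axes, in that order (R = Rz(yaw) Ry(pitch) Rx(roll)).
In Python, from workcell import arm gives the robot as it stands.
- The arm moves only by the tool step_arm, never from a script. Its argument "deltas" is one flat list of numbers, 6 for each row, row after row: the shift along the tool's x, y, z in m, then the turn, a rotation vector about the tool's x, y, z in rad. A call has 1 to 5 rows; each row is the pose to reach, as a shift and turn from the pose commanded when the call began, along the tool's axes at that moment; what a row does not reach only later rows make up. A row lasts 1/12 s, in which the tool goes at most 41.7 mm and 7.16 degrees, less where a joint would pass 70% of its speed; a pose out of reach is approached as far as the arm can. A call with a gripper value outside its range is refused whole. "grip" is the finger opening in m, from 0 to 0.0854, set as the call begins (left out, the last holds). The fingers move at their own pace and stop on an object; "newtons" is the grip in N (left out, the last holds). Time passes only in rows, so rows that repeat a pose let the fingers close. It gives the time, the measured TCP pose, the force and the opening at its end, in the units of the state.
- arm.get_obs(): the state, without advancing time (a new reading comes with each control period).
- arm.camera(name): name is "side" or "top" or "wrist"; returns a dict with "pixels" (384x512x3 uint8, red, green, blue), "camera_matrix" (3x3 intrinsics, pixels), "dist_coeffs" ([k1, k2, p1, p2, k3] as OpenCV has them; the pictures are not rectified), "rvec" (rotation vector, rad) and "tvec" (3), from world to camera coordinates, as OpenCV has them. Camera axes: x right, y down, z forward; pixel columns grow to the right and rows downward; lengths in m; the calibration is good to about 2 mm. A picture is of the moment at which its call begins. There is no depth.
- arm.finish_job(): hands the job in, once; it reports no verdict.
Trained networks look in the newest picture that a camera, given by its name, has taken for a name from the list of things; names that differ only in an ending like _2 or _b are one class to them, and where a whole thing is asked for, a point or a joint stands for the part that bears it (a point fixed in the world has none). Each returns a list of dicts, best first, with "p" (0 to 1); they miss things now and then, are a little off and sometimes report something else, mostly with a low value. They report only what shows in the picture. A call takes as long as a camera call. They do not tell look-alikes from the thing itself.
- arm.recognise(camera, name): "centre" ([row, column] in pixels, amid what is visible of it).
- arm.landmark_of(camera, name): "centre" ([row, column] in pixels: a listed point, or the origin of a listed thing).
The state is a dict: "t": time; "q": joint angles; "qd": joint speeds; "joint_torque": joint torques, N m; "position": TCP position; "orientation": TCP orientation; "contact_force": force on the tool from outside, world axes, zero at the start; "moment": the same for the moment, N m; "gripper_width": opening from 0.0 (shut) to 1.0 (fully open).
Only numpy, scipy, OpenCV 4.12 (cv2) and the standard library are available. Lean on these libraries where they do the work, as an engineer would, in place of code of your own. Each camera call takes 0.05 s, during which the arm holds its last target. There are 200 camera calls.

### The job

Clamp the wooden block in the aluminium fixture: slide the jaw up to the block, hook the latch's wire loop over the keeper on the jaw, then push the lever over past centre and right down until its grip bears firmly on the rubber-tipped stop screw and stays there by itself. Feel for the stop, whose height is not known, and do not force it: never press the grip with more than 40 N. Leave the tape measure, the flange and the bolt alone.

Things in the scene. Friction and masses are not known exactly. Their poses are not given: they have to be found in the camera images.
- fixture: Clamping fixture, an aluminium plate 218 x 165 x 12 mm screwed to the bench (fixed). Origin: centre of its underside. x runs from the latch's lever to keeper and jaw (the jaw clamps towards -x), z up. The draw latch lies along y = +47 mm (near side), the work lane with block, pad and fence along y = -38 mm; the fence's face is at x = -81 mm.
- lever_pivot (a point): Axis of the lever's hinge, 42 mm above the bench, in the middle of the latch lane; the hinge axis is level, along the fixture's y.
- lever (a joint): Lever angle in rad: 0 = level, pointing to fixture -x; grows as it is raised, 1.57 upright, limit 1.95, starts 1.70 to 1.85. Stiff (0.46 N m friction), stays where left. At angle a it points along (-cos a, sin a) in fixture (x, z); the pushing face looks along (sin a, cos a). Pushed at the grip it takes up to 12 N before dead centre (near 0.3), under 7 N past it; it meets the stop at 0.00 to 0.16.
- grip: Black plastic grip on the lever, 45 mm long (along the lever) x 26 mm wide x 10 mm thick; origin at its centre, 72.5 mm from the lever's pivot; own x axis from its end towards the pivot, own z out of the pushing face (5 mm from the centre).
- stop_block: Steel block 22 x 22 x 14 mm on the plate under the grip, 85 mm from the pivot; origin at its foot, on top of the plate. From it stands a screw with a 12 mm round rubber tip (gives 1 mm per 20 N, 1.5 mm at most) on which the grip's underside must come to rest; the screw's height is set anew each time and not measured (tip 25 to 38 mm above this origin). Friction holds a lever left short of it.
- bail_pin (a point): Pin on the lever, 24 mm from the pivot, on which the wire loop (bail) swings; axis along the fixture's y.
- bail (a joint): Angle in rad of the wire loop (bail) against the lever; (bail - lever) is the loop's angle above level, 0 = pointing to fixture +x. Starts at 3.00 to 3.10 (limit 3.14): the loop stands up steeply just in front of the lever, held by slight friction; tipped below about 50 degrees above level it falls forward by itself.
- crossbar (a point): Middle of the loop's crossbar, the round bar (6 mm diameter, 38 mm long, along the fixture's y) that must lie behind the keeper; 75 mm from the bail pin. The loop's two side wires lie 20 mm either side.
- tongue (a point): Centre of the flat steel pull tongue that sticks out beyond the crossbar in the loop's plane: 30 mm long, 14 mm wide (along the fixture's y), 6 mm thick; its centre is 92 mm from the bail pin. Pinch it across its 14 mm width.
- keeper (a point): Keeper hook on the jaw: middle of its hollow face, which looks to fixture +x. Post 9 mm thick, 24 mm wide; a lip overhangs the hollow by 4 mm from 5 mm above this point; a seat 4.5 mm below it carries the crossbar and reaches 23 mm to +x. Hooked, the crossbar's middle lies 1 to 22 mm to +x of this point, from 6 mm below to 4 mm above it.
- jaw (a joint): Jaw slide in m: 0 = pad just touches the block against the fence; positive = open (fixture +x). Starts 14 to 22 mm open, too far for the loop; at 3 mm or less the loop, lowered with the lever as it starts, drops behind the keeper. Friction 2.5 N. Dark steel crosshead over both lanes; push its back face (looks to +x, 15 mm to +x of the keeper point, 14 to 32 mm above the bench) between the lanes.
- jaw_pad: Rubber-faced sprung pad of the jaw, 50 mm wide, 26 mm high, that presses the block; origin at the middle of its back. It gives about 1 mm for every 10 N.
- work_centre (a point): Centre (half-way up) of the loose softwood block, 120 x 60 x 40 mm (0.25 kg), lying flat in the work lane between fence and pad with its length along the fixture's x and a few mm of play; its own y axis is along its length.
- tape_measure: Tape measure, 34 x 75 x 65 mm, a bystander; origin under its middle.
- flange: Turned steel flange, 95 mm diameter, 32 mm high, a bystander; origin under its middle.
- hex_bolt: Hexagon bolt standing on its head, 28 x 24 x 70 mm, a bystander; origin under its middle.
- work_block: The same block's origin, under its middle.
Mind the look-alikes: they are no part of the job. There is more than one size of the work_block; the job needs the middle-sized.

How it is judged:
By the outcome, as a careful person would: the job done as asked, in the order asked, and still so for the second after the job is handed in, with the robot touching nothing.
It also fails if it takes over 72 s, if anything falls off the work surface, if the arm or the gripper's body presses on something with over 40 N, if the wrist force passes 120 N, or if a joint passes its speed limit or range.

## Working session

There is one attempt and no reset: what is moved stays moved. The work goes in short steps, Python scripts to look and compute and a tool call to move; the robot and the scene stay as the last step left them, time stands still between calls to the robot, and variables do not carry over. Pictures are saved under pics/ and viewed, on a budget of 10 in all, crops included, one or two more only if the job needs it, and the job is handed in when it is done.

Besides the shell and the picture viewer there is one more tool, called by a JSON object that holds its "fn" and its "kwargs". step_arm: Moves the arm, as the interface text tells. Its arguments: {"type":"object","properties":{"deltas":{"type":"array","items":{"type":"number"}},"grip":{"type":"number"},"newtons":{"type":"number"}},"required":["deltas"]}

```bash
mkdir -p pics
cat > h.py <<'E'
from workcell import arm
import numpy as np, cv2
from scipy.spatial.transform import Rotation as Ro
def cam(n,f=None):
    c=arm.camera(n)
    if f: cv2.imwrite('pics/'+f,c['pixels'][:,:,::-1])
    return c
def ray(c,rc):
    u=cv2.undistortPoints(np.array([[[rc[1],rc[0]]]],float),c['camera_matrix'],c['dist_coeffs'])[0,0]
    R=cv2.Rodrigues(np.array(c['rvec'],float))[0]; o=-R.T@np.array(c['tvec'],float).ravel()
    d=R.T@np.array([u[0],u[1],1]); return o,d/np.linalg.norm(d)
def at_z(c,rc,z):
    o,d=ray(c,rc); return o+d*(z-o[2])/d[2]
def tri(rs):
    A=sum(np.eye(3)-np.outer(d,d) for o,d in rs); b=sum((np.eye(3)-np.outer(d,d))@o for o,d in rs)
    p=np.linalg.solve(A,b); return p,[round(1000*np.linalg.norm((np.eye(3)-np.outer(d,d))@(p-o)),1) for o,d in rs]
def proj(c,p):
    return cv2.projectPoints(np.array([p],float),np.array(c['rvec'],float),np.array(c['tvec'],float),c['camera_matrix'],c['dist_coeffs'])[0][0,0][::-1]
E
python3 - <<'E'
from h import *
np.set_printoptions(precision=3,suppress=True)
s=arm.get_obs(); print(s)
C={n:cam(n,n+'0.png') for n in('side','top')}
im=np.vstack([cv2.imread('pics/side0.png'),cv2.imread('pics/top0.png')])
for k in 'fixture lever_pivot grip stop_block bail_pin crossbar tongue keeper jaw_pad work_centre tape_measure flange hex_bolt'.split():
    L={n:arm.landmark_of(n,k) for n in C}
    print(k,{n:[(np.round(d['centre'],1).tolist(),round(d['p'],2)) for d in L[n][:3]] for n in L})
    if L['side'] and L['top']:
        print('   ',*tri([ray(C[n],L[n][0]['centre']) for n in C]))
E
```

```text
{'t': 0.0, 'q': array([63.821, 20.598, 86.601,  0.   , 72.909, -6.594]), 'qd': array([ 0.007, -0.009, -0.001,  0.051,  0.115, -0.116]), 'joint_torque': array([  0.002, -52.763, -27.861,  -0.   ,   0.013,   0.   ]), 'position': array([0.201, 0.565, 0.23 ]), 'orientation': array([-89.987,   0.107,  70.416]), 'contact_force': array([ 0.158, -0.502,  0.518]), 'moment': array([ 0.036, -0.043,  0.003]), 'gripper_width': 1.0059378069607872}
fixture {'side': [([208.4, 279.4], 0.71)], 'top': [([179.8, 286.5], 0.95)]}
    [ 0.564 -0.078 -0.003] [np.float64(4.2), np.float64(4.2)]
lever_pivot {'side': [([203.8, 264.3], 0.87), ([209.5, 279.6], 0.38)], 'top': [([190.9, 287.5], 0.79)]}
    [ 0.521 -0.074  0.038] [np.float64(3.5), np.float64(3.5)]
grip {'side': [([183.3, 263.1], 0.4)], 'top': [([187.9, 293.1], 0.52), ([190.0, 281.9], 0.46)]}
    [ 0.514 -0.08   0.127] [np.float64(5.4), np.float64(5.4)]
stop_block {'side': [([226.0, 285.2], 0.41)], 'top': [([190.1, 316.4], 0.61), ([202.0, 264.3], 0.5)]}
    [ 0.533 -0.156  0.012] [np.float64(3.0), np.float64(3.0)]
bail_pin {'side': [([194.7, 267.3], 
[... 645 characters left out ...]
2.1, 263.7], 0.65)]}
    [ 0.603 -0.014  0.039] [np.float64(2.4), np.float64(2.4)]
work_centre {'side': [([195.9, 290.0], 0.64), ([178.1, 202.9], 0.63), ([262.6, 250.9], 0.63)], 'top': [([231.1, 202.7], 0.88), ([244.8, 342.7], 0.74)]}
    [0.525 0.05  0.006] [np.float64(143.5), np.float64(143.5)]
tape_measure {'side': [], 'top': [([192.4, 377.4], 0.89)]}
flange {'side': [([151.3, 190.0], 0.91)], 'top': [([221.2, 137.6], 0.95), ([187.8, 282.9], 0.72), ([187.9, 317.7], 0.17)]}
    [0.445 0.324 0.003] [np.float64(0.8), np.float64(0.8)]
hex_bolt {'side': [([258.5, 354.2], 0.5), ([167.3, 263.6], 0.37)], 'top': [([154.4, 382.9], 0.56)]}
    [ 0.629 -0.339  0.009] [np.float64(0.2), np.float64(0.2)]
```

View pics/side0.png

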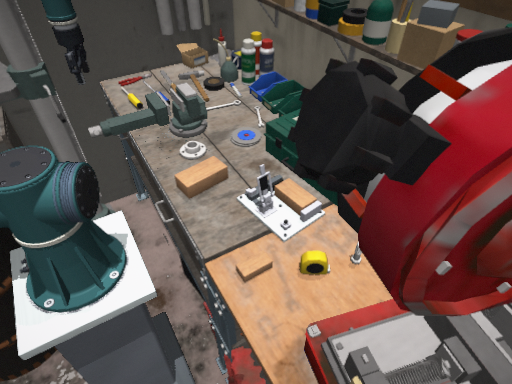

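View pics/top0.png

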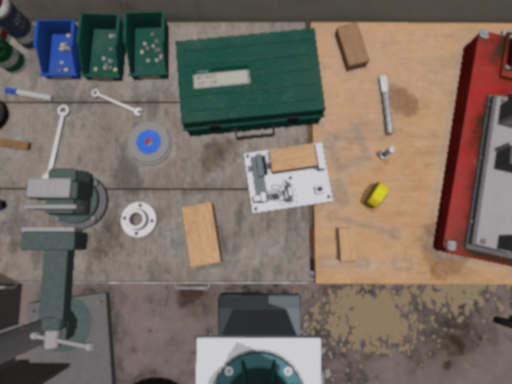

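The side view shows the base at left and the fixture at about (280,208), with the lever and loop upright. The top view shows the plate at (288,178). The dark jaw is at its left end (263,195), the lever and stop are on the right, and fixture +x is roughly world +y. The block on the plate is the work block; the others are look-alikes. I'm going above it now.

```bash
cat >> h.py <<'E'
def go(p,yaw,roll=-90):
    s=arm.get_obs(); R=Ro.from_euler('xyz',s['orientation'],degrees=True); T=Ro.from_euler('xyz',[roll,0,yaw],degrees=True)
    d=R.inv().apply(np.array(p)-s['position']); r=(R.inv()*T).as_rotvec()
    print('delta',np.round(d,4).tolist(),np.round(r,3).tolist(),'dist',round(float(np.linalg.norm(d)),3))
E
python3 - <<'E'
from h import *
go([.50,-.05,.34],7.6)
E
```

```text
delta [-0.4795, -0.1087, -0.4878] [0.0, 1.096, -0.0] dist 0.693
```

{"fn": "step_arm", "kwargs": {"deltas": [-0.02, -0.03, -0.02, 0, 0, 0, -0.04, -0.06, -0.04, 0, 0, 0, -0.06, -0.09, -0.06, 0, 0, 0, -0.085, -0.11, -0.085, 0, 0, 0, -0.113, -0.11, -0.113, 0, 0, 0], "grip": 0, "newtons": 60}}

```text
t: 1.82
position: [0.2716, 0.4224, 0.3462]
orientation: [-90.2, -0.5, 70.5]
contact_force: [0.3, -0.2, -0.3]
gripper_width: 0.297
```

{"fn": "step_arm", "kwargs": {"deltas": [-0.028, 0, -0.028, 0, 0, 0, -0.056, 0, -0.056, 0, 0, 0, -0.084, 0, -0.084, 0, 0, 0, -0.112, 0, -0.112, 0, 0, 0, -0.14, 0, -0.14, 0, 0, 0]}}

```text
t: 2.23
position: [0.355, 0.2404, 0.3416]
orientation: [-90.0, -0.0, 70.4]
contact_force: [0.7, -0.2, -0.1]
gripper_width: -0.001
```

{"fn": "step_arm", "kwargs": {"deltas": [-0.028, 0, -0.028, 0, 0.1, 0, -0.056, 0, -0.056, 0, 0.2, 0, -0.084, 0, -0.084, 0, 0.3, 0, -0.112, 0, -0.112, 0, 0.4, 0, -0.14, 0, -0.14, 0, 0.5, 0]}}

```text
t: 2.65
position: [0.44, 0.0613, 0.3416]
orientation: [-90.0, -0.0, 41.5]
contact_force: [0.9, 0.7, -0.0]
gripper_width: 0.002
```

Run:
```python
from h import *
s=arm.get_obs();print(s['t'],s['position'],s['orientation'])
go([.50,-.05,.34],7.6)
```

```text
2.65 [0.44000113 0.06134248 0.34162951] [-9.00289325e+01 -3.62207731e-02  4.14749603e+01]
delta [-0.0288, 0.0017, -0.1232] [0.0, 0.591, 0.001] dist 0.126
```

{"fn": "step_arm", "kwargs": {"deltas": [-0.007, 0, -0.03, 0, 0.12, 0, -0.014, 0, -0.06, 0, 0.24, 0, -0.021, 0, -0.09, 0, 0.36, 0, -0.029, 0, -0.123, 0, 0.48, 0, -0.029, 0.002, -0.123, 0, 0.591, 0]}}

```text
t: 3.07
position: [0.5031, -0.0529, 0.3396]
orientation: [-90.2, -0.1, 7.4]
contact_force: [0.8, -0.3, 1.2]
gripper_width: -0.002
```

```bash
cat > loc.py <<'E'
from h import *
import sys
np.set_printoptions(precision=4,suppress=True)
s=arm.get_obs();print(s['t'],s['position'],s['orientation'])
c=cam('wrist',sys.argv[1]); o,_=ray(c,[192,256]); print('cam',o,_)
Z=dict(fixture=0,lever_pivot=.042,stop_block=.012,keeper=.036,bail_pin=.065,grip=.112,tongue=.152,crossbar=.135,jaw_pad=.03,work_centre=.032)
for k in Z:
    for d in arm.landmark_of('wrist',k)[:2]: print(k,np.round(d['centre'],1),round(d['p'],2),at_z(c,d['centre'],Z[k]))
E
python3 loc.py w1.png
```

```text
3.0667 [ 0.5031 -0.0529  0.3396] [-90.2131  -0.1363   7.3626]
cam [0.4942 0.0165 0.4821] [ 0.0605 -0.2636 -0.9627]
fixture [175.  283.3] 0.81 [ 0.5688 -0.0779  0.    ]
lever_pivot [176.2 257.6] 0.67 [ 0.5209 -0.077   0.042 ]
stop_block [219.  258.4] 0.68 [ 0.535  -0.1625  0.012 ]
keeper [130.9 255.7] 0.56 [ 0.5082 -0.0059  0.036 ]
bail_pin [178.9 257.9] 0.62 [ 0.5205 -0.0763  0.065 ]
bail_pin [183.2 305.9] 0.38 [ 0.5959 -0.0736  0.065 ]
grip [179.7 264.2] 0.67 [ 0.5264 -0.0659  0.112 ]
tongue [181.9 260.7] 0.54 [ 0.519  -0.0603  0.152 ]
crossbar [180.4 259.3] 0.57 [ 0.5182 -0.0625  0.135 ]
jaw_pad [174.4 259.9] 0.58 [ 0.525 -0.076  0.03 ]
jaw_pad [137.  308.3] 0.48 [ 0.5941 -0.005   0.03  ]
work_centre [183.8 311.6] 0.88 [ 0.6136 -0.0805  0.032 ]
work_centre [245.6 175.8] 0.71 [ 0.3931 -0.2242  0.032 ]
```

View pics/w1.png

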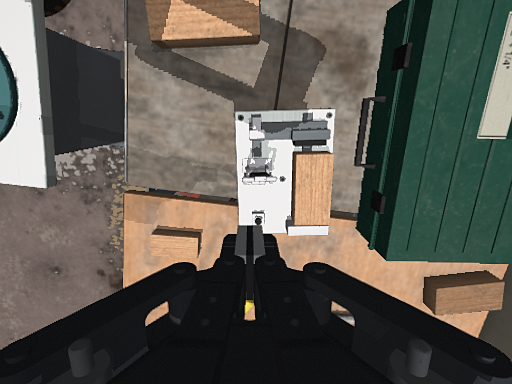

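The close view shows the plate with corners near (236,111), (333,109) and (328,234). The keeper and jaw are at the top (255,131), the lever and loop seen end-on at about (258,172), and the stop at (258,219). I'm fitting the fixture frame from these.

Run:
```python
from h import *
np.set_printoptions(precision=4,suppress=True)
im=cv2.imread('pics/w1.png'); c=cam('wrist')
cr=im[95:245,220:345]; cv2.imwrite('pics/w1c.png',cv2.resize(cr,None,fx=4.8,fy=4,interpolation=cv2.INTER_CUBIC))
P=[at_z(c,rc,.012) for rc in ([111,236],[109,333],[234,328])]
for p in P: print(p)
print(np.linalg.norm(P[1]-P[0]),np.linalg.norm(P[2]-P[1]))
d=P[1]-P[2]; print('yaw',np.degrees(np.arctan2(d[1],d[0])),'centre',(P[0]+P[2])/2)
```

```text
[0.4677 0.0267 0.012 ]
[0.6243 0.0516 0.012 ]
[ 0.664  -0.1664  0.012 ]
0.1586200884597973 0.22155773558095718
yaw 100.31843820615534 centre [ 0.5659 -0.0699  0.012 ]
```

View pics/w1c.png

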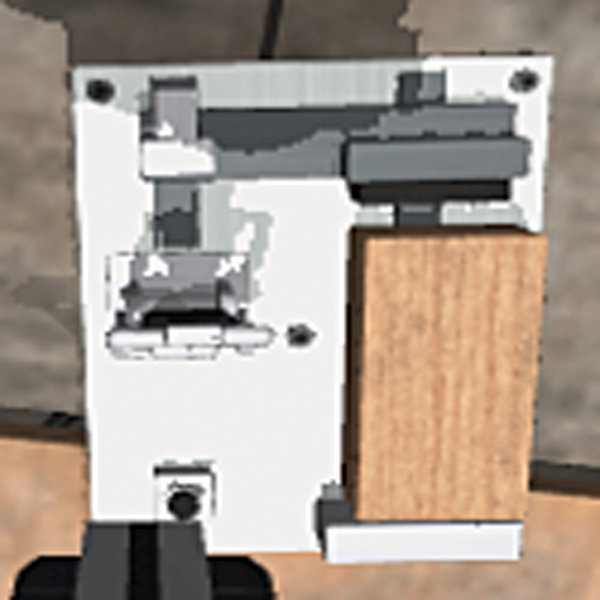

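```bash
cat >> h.py <<'E'
YAW=100.; O=np.array([.567,-.073]); a_=np.radians(YAW)
ex=np.array([np.cos(a_),np.sin(a_)]); ey=np.array([-np.sin(a_),np.cos(a_)])
def F(x,y,z): return np.r_[O+x*ex+y*ey,z]
def inF(p): d=np.array(p)[:2]-O; return np.round([d@ex,d@ey,p[2]],4)
E
python3 - <<'E'
from h import *
go(F(.135,.011,.14),10)
E
```

```text
delta [0.0471, 0.1995, 0.0998] [0.0, -0.035, 0.0] dist 0.228
```

{"fn": "step_arm", "kwargs": {"deltas": [0.016, 0, 0.034, 0, -0.038, 0, 0.032, 0.01, 0.068, 0, -0.038, 0, 0.047, 0.03, 0.1, 0, -0.038, 0, 0.047, 0.07, 0.1, 0, -0.038, 0, 0.047, 0.11, 0.1, 0, -0.038, 0]}}

```text
t: 4.08
position: [0.5347, 0.06, 0.2297]
orientation: [-90.0, -0.3, 10.3]
contact_force: [0.0, 0.1, -0.3]
gripper_width: 0.001
```

{"fn": "step_arm", "kwargs": {"deltas": [0, 0.04, 0, 0, 0, 0, 0, 0.08, 0, 0, 0, 0, 0, 0.09, 0, 0, 0, 0, 0, 0.09, 0, 0, 0, 0]}}

```text
t: 4.42
position: [0.53, 0.0579, 0.1366]
orientation: [-89.9, 0.4, 10.1]
contact_force: [0.1, 0.8, 0.5]
gripper_width: 0.002
```

Run:
```python
from h import *
for i in range(2):
    s=arm.get_obs();print(s['t'],s['position'],s['orientation'],s['contact_force'],inF(s['position'])); go(F(.130,.011,.019),10)
    c=cam('wrist','w2.png')
for k in ('keeper','lever_pivot','stop_block'):
    for d in arm.landmark_of('wrist',k)[:2]:
        p=at_z(c,d['centre'],dict(keeper=.036,lever_pivot=.042,stop_block=.012)[k]); print(k,d['centre'],d['p'],p,inF(p))
```

```text
4.4167 [0.52999056 0.0579237  0.13657134] [-89.92575129   0.40455457  10.11278998] [0.13697041 0.81751239 0.47909585] [0.1354 0.0137 0.1366]
delta [0.0035, 0.1175, -0.0055] [-0.001, 0.002, -0.007] dist 0.118
4.4667 [0.53221275 0.05780614 0.13897794] [-89.97750239   0.1397231   10.10198991] [-0.11101149 -0.38352017  1.01991131] [0.1349 0.0115 0.139 ]
delta [0.0008, 0.12, -0.0049] [-0.0, 0.002, -0.002] dist 0.12
keeper [254.1, 214.2] 0.76 [ 0.50903875 -0.00929741  0.036     ] [0.0728 0.046  0.036 ]
```

View pics/w2.png

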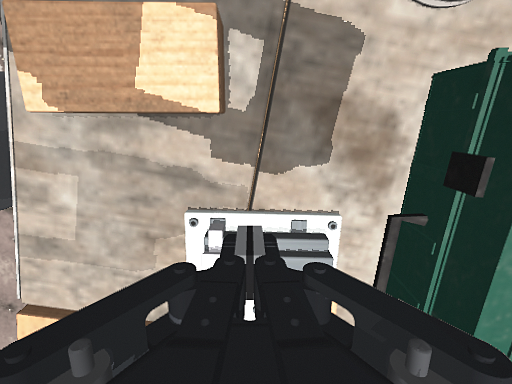

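The view shows the shut fingertips at (250,228) beyond the plate's +x edge, between the keeper (214,236) and the pad side (300,240). The way down is clear.

{"fn": "step_arm", "kwargs": {"deltas": [0, 0.04, 0, 0, 0, 0, 0, 0.08, 0, 0, 0, 0, 0, 0.11, 0, 0, 0, 0, 0, 0.118, 0, 0, 0, 0, 0, 0.118, 0, 0, 0, 0]}}

```text
t: 5.08
position: [0.5321, 0.0576, 0.0207]
orientation: [-90.0, 0.1, 10.1]
contact_force: [-1.0, -0.7, -0.3]
gripper_width: 0.004
```

{"fn": "step_arm", "kwargs": {"deltas": [0, 0, -0.007, 0, 0, 0, 0, 0, -0.014, 0, 0, 0, 0, 0, -0.021, 0, 0, 0, 0, 0, -0.025, 0, 0, 0]}}

```text
t: 5.42
position: [0.539, 0.0318, 0.0231]
orientation: [-90.1, -0.2, 10.1]
contact_force: [0.6, 0.4, 0.7]
gripper_width: -0.002
```

{"fn": "step_arm", "kwargs": {"deltas": [0, 0.001, -0.004, 0, 0, 0, 0, 0.001, -0.008, 0, 0, 0, 0, 0.001, -0.012, 0, 0, 0]}}

```text
t: 5.67
position: [0.5394, 0.0209, 0.0206]
orientation: [-90.0, -0.0, 10.1]
contact_force: [0.8, 1.8, 1.6]
gripper_width: -0.002
```

{"fn": "step_arm", "kwargs": {"deltas": [0, 0, -0.003, 0, 0, 0, 0, 0, -0.006, 0, 0, 0, 0, 0, -0.008, 0, 0, 0]}}

```text
t: 5.92
position: [0.5405, 0.0134, 0.0203]
orientation: [-90.0, 0.0, 10.1]
contact_force: [-0.4, 2.8, 1.2]
gripper_width: 0.005
```

{"fn": "step_arm", "kwargs": {"deltas": [0, 0, -0.001, 0, 0, 0, 0, 0, -0.003, 0, 0, 0, 0, 0, -0.004, 0, 0, 0]}}

```text
t: 6.17
position: [0.5411, 0.0096, 0.0202]
orientation: [-90.0, 0.0, 10.1]
contact_force: [-1.8, 3.2, 2.6]
gripper_width: -0.002
```

{"fn": "step_arm", "kwargs": {"deltas": [0, 0, -0.001, 0, 0, 0, 0, 0, -0.003, 0, 0, 0, 0, 0, -0.004, 0, 0, 0]}}

```text
t: 6.42
position: [0.5415, 0.0066, 0.0202]
orientation: [-89.9, 0.0, 10.0]
contact_force: [-1.1, 11.6, 3.7]
gripper_width: -0.0
```

{"fn": "step_arm", "kwargs": {"deltas": [0, 0, -0.001, 0, 0, 0, 0, 0, -0.002, 0, 0, 0, 0, 0, -0.003, 0, 0, 0]}}

```text
t: 6.67
position: [0.5416, 0.0056, 0.0202]
orientation: [-89.7, 0.0, 10.0]
contact_force: [-1.2, 22.2, 5.6]
gripper_width: 0.001
```

{"fn": "step_arm", "kwargs": {"deltas": [0, 0, -0.001, 0, 0, 0, 0, 0, -0.002, 0, 0, 0]}}

```text
t: 6.83
position: [0.5417, 0.0049, 0.0203]
orientation: [-89.6, 0.0, 9.9]
contact_force: [-1.2, 27.9, 5.7]
gripper_width: -0.002
```

Force rose to 28 N while the tool barely moved, so the pad is on the block. I'm backing off and rising.

{"fn": "step_arm", "kwargs": {"deltas": [0, 0, 0.01, 0, 0, 0, 0, 0, 0.03, 0, 0, 0, 0, -0.03, 0.035, 0, 0, 0, 0, -0.07, 0.035, 0, 0, 0, 0, -0.11, 0.035, 0, 0, 0]}}

```text
t: 7.25
position: [0.5356, 0.0351, 0.1305]
orientation: [-90.0, 0.2, 10.2]
contact_force: [0.4, -0.4, 0.5]
gripper_width: -0.001
```

{"fn": "step_arm", "kwargs": {"deltas": [0, -0.04, 0, 0, 0, 0, 0, -0.08, 0, 0, 0, 0, 0, -0.11, 0, 0, 0, 0, 0, -0.11, 0, 0, 0, 0]}}

```text
t: 7.58
position: [0.5413, 0.0342, 0.2473]
orientation: [-90.2, -0.7, 10.1]
contact_force: [1.6, -0.1, -0.3]
gripper_width: -0.002
```

Run:
```python
from h import *
np.set_printoptions(precision=4,suppress=True)
s=arm.get_obs();print(s['t'],s['position'],inF(s['position']))
Z=dict(lever_pivot=.042,stop_block=.012,keeper=.036,bail_pin=.065,grip=.112,tongue=.152,crossbar=.135)
C={n:cam(n,n+'3.png') for n in('wrist','side')}
for k in Z:
    L={n:arm.landmark_of(n,k)[:2] for n in C}
    for d in L['wrist']: print(k,np.round(d['centre'],1),round(d['p'],2),inF(at_z(C['wrist'],d['centre'],Z[k])))
    if L['wrist'] and L['side']:
        p,e=tri([ray(C[n],L[n][0]['centre']) for n in C]); print('   tri',inF(p),e[0],L['side'][0])
im=cv2.imread('pics/side3.png')[150:250,220:350]; 
w=cv2.imread('pics/wrist3.png')[100:260,150:370]
cv2.imwrite('pics/c3.png',np.vstack([cv2.resize(im,(390,300),interpolation=2),cv2.resize(w,(390,284),interpolation=2)]))
```

```text
7.5833 [0.5413 0.0342 0.2473] [0.11   0.0067 0.2473]
lever_pivot [244.9 216.3] 0.56 [0.0065 0.0494 0.042 ]
   tri [0.0058 0.0489 0.0414] 0.7 {'centre': [203.5, 265.2], 'p': 0.74}
keeper [205.9 218. ] 0.94 [0.0614 0.046  0.036 ]
keeper [258.8 279. ] 0.21 [-0.0188 -0.0392  0.036 ]
   tri [0.0641 0.0492 0.0369] 4.1 {'centre': [194.5, 250.7], 'p': 0.49}
bail_pin [255.8 215.6] 0.96 [0.0023 0.048  0.065 ]
   tri [0.0023 0.0487 0.0642] 0.7 {'centre': [198.6, 265.7], 'p': 0.88}
crossbar [274.7 208.4] 0.51 [0.0187 0.0476 0.135 ]
   tri [0.0267 0.049  0.144 ] 3.5 {'centre': [173.5, 259.2], 'p': 0.49}
```

View pics/c3.png

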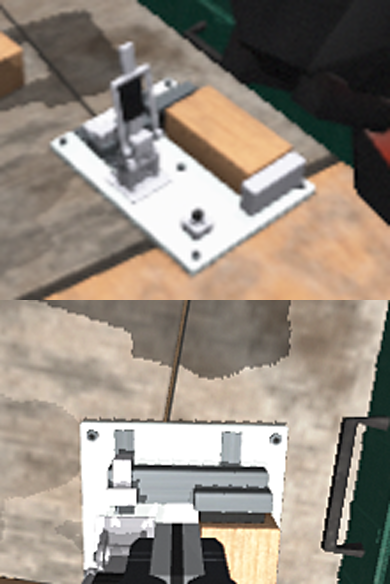

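The jaw pad is now against the block, with the keeper at fixture x of about 0.061. The loop stands in front of the lever. Next I tip the loop forward by its tongue from the lever side, above the grip.

{"fn": "step_arm", "kwargs": {"deltas": [-0.012, 0, -0.036, 0, 0, 0, -0.024, 0, -0.072, 0, 0, 0, -0.036, 0, -0.108, 0, 0, 0, -0.041, 0, -0.14, 0, 0, 0, -0.041, 0, -0.14, 0, 0, 0]}}

```text
t: 8.8
position: [0.5214, -0.1154, 0.2407]
orientation: [-90.2, -0.0, 9.9]
contact_force: [-0.1, -0.4, 0.2]
gripper_width: 0.003
```

{"fn": "step_arm", "kwargs": {"deltas": [0, 0.035, 0, 0, 0, 0, 0, 0.07, 0, 0, 0, 0, 0, 0.1, 0, 0, 0, 0, 0, 0.1, 0, 0, 0, 0]}}

```text
t: 9.13
position: [0.5168, -0.1084, 0.1354]
orientation: [-89.7, 0.5, 10.1]
contact_force: [-1.2, 0.3, 0.1]
gripper_width: -0.003
```

Run:
```python
from h import *
s=arm.get_obs();print(s['t'],s['position'],inF(s['position'])); go(F(-.03,.048,.147),10)
C={n:cam(n,n+'4.png') for n in('side',)}
im=cv2.imread('pics/side4.png')[120:250,200:340]
cv2.imwrite('pics/c4.png',cv2.resize(im,(560,520),interpolation=2))
```

```text
9.1333 [ 0.51678784 -0.10837368  0.13535738] [-0.0261  0.0556  0.1354]
delta [0.0075, -0.0117, -0.0038] [-0.005, 0.001, -0.009] dist 0.014
```

View pics/c4.png

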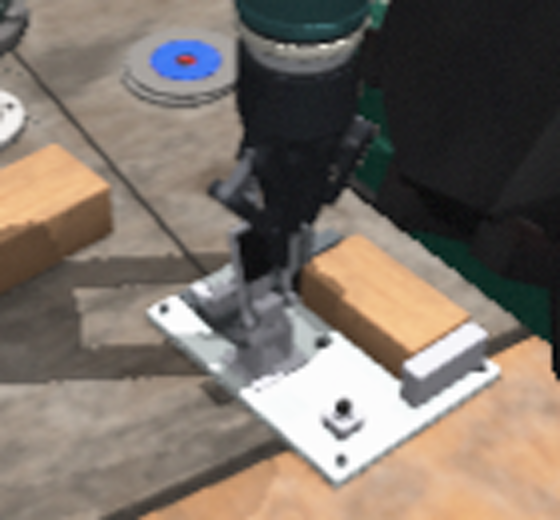

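The side view shows the fingers just on the lever side of the loop, hiding it. I'm raising slightly, centring and letting the arm settle.

{"fn": "step_arm", "kwargs": {"deltas": [0.005, -0.008, 0, 0, 0, 0, 0.005, -0.008, 0, 0, 0, 0, 0.005, -0.008, 0, 0, 0, 0]}}

```text
t: 9.43
position: [0.5286, -0.1096, 0.1513]
orientation: [-90.2, -0.3, 10.1]
contact_force: [-0.7, 0.2, 0.4]
gripper_width: -0.002
```

Run:
```python
from h import *
s=arm.get_obs();print(s['t'],s['position'],inF(s['position'])); go(F(-.03,.048,.147),10)
```

```text
9.4333 [ 0.52862845 -0.10964656  0.15129432] [-0.0294  0.0442  0.1513]
delta [-0.0039, 0.0043, -0.0006] [0.003, 0.002, 0.005] dist 0.006
```

{"fn": "step_arm", "kwargs": {"deltas": [-0.003, 0, 0.01, 0, 0, 0, -0.003, 0, 0.02, 0, 0, 0, -0.003, 0, 0.03, 0, 0, 0, -0.003, 0, 0.038, 0, 0, 0]}}

```text
t: 9.77
position: [0.5155, -0.0706, 0.1486]
orientation: [-90.0, 0.0, 10.1]
contact_force: [0.2, 0.2, 0.1]
gripper_width: 0.001
```

{"fn": "step_arm", "kwargs": {"deltas": [0, 0, 0.006, 0, 0, 0, 0, 0, 0.012, 0, 0, 0, 0, 0, 0.018, 0, 0, 0, 0, 0, 0.024, 0, 0, 0]}}

```text
t: 10.1
position: [0.512, -0.0479, 0.1483]
orientation: [-90.0, 0.0, 10.1]
contact_force: [0.4, 0.2, -0.1]
gripper_width: 0.001
```

Run:
```python
from h import *
s=arm.get_obs();print(s['t'],s['position'],inF(s['position']),s['contact_force'])
C={n:cam(n,n+'5.png') for n in('side','wrist')}
for k in ('bail_pin','tongue','crossbar','grip'):
  L={n:arm.landmark_of(n,k)[:2] for n in C}; print(k,L)
s=arm.get_obs();print(inF(s['position']))
```

```text
10.1 [ 0.51195089 -0.0479049   0.14825324] [0.0343 0.0499 0.1483] [ 0.40977705  0.23156515 -0.06967434]
bail_pin {'side': [{'centre': [198.6, 263.4], 'p': 0.8}], 'wrist': [{'centre': [234.6, 255.2], 'p': 0.93}]}
tongue {'side': [{'centre': [166.8, 256.0], 'p': 0.58}, {'centre': [196.6, 290.8], 'p': 0.37}], 'wrist': [{'centre': [215.8, 257.5], 'p': 0.6}]}
crossbar {'side': [{'centre': [172.7, 255.2], 'p': 0.55}], 'wrist': [{'centre': [217.9, 256.8], 'p': 0.82}]}
grip {'side': [{'centre': [183.1, 263.7], 'p': 0.69}], 'wrist': [{'centre': [241.1, 253.8], 'p': 0.62}, {'centre': [236.3, 332.8], 'p': 0.41}]}
[0.0333 0.0499 0.1483]
```

{"fn": "step_arm", "kwargs": {"deltas": [0, 0, 0.008, 0, 0, 0, 0, 0.003, 0.015, 0, 0, 0, 0, 0.01, 0.022, 0, 0, 0, 0, 0.02, 0.03, 0, 0, 0]}}

```text
t: 10.93
position: [0.5071, -0.0183, 0.1283]
orientation: [-90.0, -0.1, 10.1]
contact_force: [0.8, 1.1, 0.0]
gripper_width: 0.003
```

{"fn": "step_arm", "kwargs": {"deltas": [0, 0.006, 0.004, 0, 0, 0, 0, 0.012, 0.008, 0, 0, 0, 0, 0.02, 0.012, 0, 0, 0, 0, 0.02, 0.012, 0, 0, 0, 0, 0.02, 0.012, 0, 0, 0]}}

```text
t: 11.35
position: [0.5042, -0.007, 0.1077]
orientation: [-90.0, 0.1, 10.1]
contact_force: [-1.1, -0.6, 0.3]
gripper_width: 0.001
```

{"fn": "step_arm", "kwargs": {"deltas": [0, -0.03, 0, 0, 0, 0, 0, -0.06, 0, 0, 0, 0, 0, -0.1, 0, 0, 0, 0, 0, -0.12, 0, 0, 0, 0, 0, -0.12, 0, 0, 0, 0]}}

```text
t: 11.77
position: [0.5085, -0.008, 0.2339]
orientation: [-90.2, -0.6, 10.1]
contact_force: [0.9, 0.2, 0.1]
gripper_width: 0.001
```

Run:
```python
from h import *
s=arm.get_obs();print(s['t'],s['position'],inF(s['position']),s['contact_force'])
C={n:cam(n,n+'6.png') for n in('side','wrist')}
for k in ('lever_pivot','bail_pin','tongue','crossbar','grip','keeper'):
  L={n:arm.landmark_of(n,k)[:2] for n in C}; print(k,L)
  if L['wrist'] and L['side']:
        p,e=tri([ray(C[n],L[n][0]['centre']) for n in C]); print('   tri',inF(p),e[0])
im=cv2.imread('pics/side6.png')[140:250,210:340]
w=cv2.imread('pics/wrist6.png')[100:280,150:370]
cv2.imwrite('pics/c6.png',np.hstack([cv2.resize(im,(390,330),interpolation=2),cv2.resize(w,(403,330),interpolation=2)]))
```

```text
11.7667 [ 0.50852504 -0.00802946  0.23388942] [0.0741 0.0463 0.2339] [0.94144906 0.19064892 0.13375864]
lever_pivot {'side': [{'centre': [202.0, 264.9], 'p': 0.69}], 'wrist': [{'centre': [223.4, 248.1], 'p': 0.73}]}
   tri [0.0097 0.0469 0.0432] 0.9
bail_pin {'side': [{'centre': [196.8, 263.8], 'p': 0.71}, {'centre': [257.8, 352.1], 'p': 0.43}], 'wrist': [{'centre': [235.7, 248.5], 'p': 0.69}]}
   tri [0.0067 0.0495 0.0697] 2.8
tongue {'side': [{'centre': [189.5, 247.1], 'p': 0.57}], 'wrist': [{'centre': [163.2, 248.9], 'p': 0.9}]}
   tri [0.0884 0.0474 0.0387] 0.9
crossbar {'side': [{'centre': [191.1, 249.6], 'p': 0.47}], 'wrist': [{'centre': [174.7, 249.5], 'p': 0.6}, {'centre': [227.8, 249.1], 'p': 0.23}]}
   tri [0.0751 0.0473 0.0416] 1.8
grip {'side': [], 'wrist': []}
keeper {'side': [{'centre': [196.1, 252.9], 'p': 0.56}], 'wrist': [{'centre': [187.5, 250.7], 'p': 0.74}]}
   tri [0.0576 0.0471 0.0337] 3.4
```

View pics/c6.png

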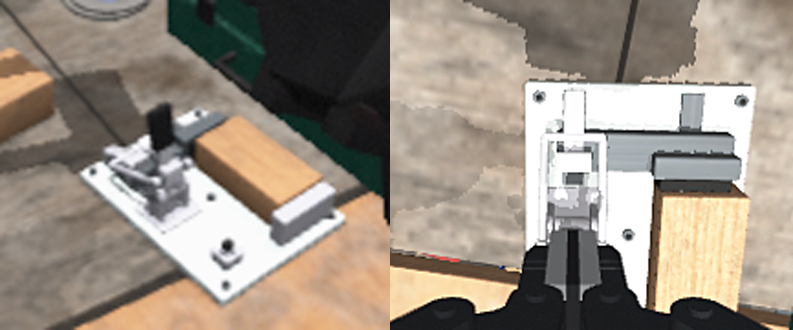

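The loop now lies with its crossbar beyond the keeper (crossbar x about 0.077, keeper about 0.060), and the black grip stands upright. Next I bring the finger down on the +x side of the grip, above the loop.

{"fn": "step_arm", "kwargs": {"deltas": [0, 0.035, 0, 0, 0, 0, 0, 0.07, 0, 0, 0, 0, 0, 0.105, 0, 0, 0, 0, 0, 0.115, 0, 0, 0, 0, 0, 0.115, 0, 0, 0, 0]}}

```text
t: 12.88
position: [0.5022, -0.0068, 0.1109]
orientation: [-89.9, 0.4, 10.1]
contact_force: [-0.5, -0.7, -0.1]
gripper_width: -0.002
```

{"fn": "step_arm", "kwargs": {"deltas": [0, 0, -0.01, 0, 0, 0, 0, 0, -0.018, 0, 0, 0, 0, 0, -0.026, 0, 0, 0]}}

```text
t: 13.13
position: [0.5113, -0.0341, 0.1153]
orientation: [-90.1, -0.2, 10.1]
contact_force: [-0.9, -0.3, -0.3]
gripper_width: 0.001
```

Run:
```python
from h import *
s=arm.get_obs();print(s['t'],s['position'],inF(s['position']),s['contact_force'])
```

```text
13.1333 [ 0.51132976 -0.03414961  0.11533888] [0.0479 0.0481 0.1153] [-0.85169225 -0.34056579 -0.25148768]
```

{"fn": "step_arm", "kwargs": {"deltas": [0, -0.001, -0.006, 0, 0, 0, 0, -0.003, -0.013, 0, 0, 0, 0, -0.004, -0.02, 0, 0, 0, 0, -0.005, -0.026, 0, 0, 0]}}

```text
t: 13.47
position: [0.5141, -0.0584, 0.1191]
orientation: [-89.9, -0.1, 10.0]
contact_force: [0.9, 5.0, -1.5]
gripper_width: 0.0
```

{"fn": "step_arm", "kwargs": {"deltas": [0, 0, -0.007, 0, 0, 0, 0, 0, -0.014, 0, 0, 0, 0, 0.001, -0.021, 0, 0, 0, 0, 0.002, -0.029, 0, 0, 0]}}

```text
t: 13.8
position: [0.5185, -0.0863, 0.1168]
orientation: [-89.9, 0.0, 10.0]
contact_force: [0.8, 7.3, -2.7]
gripper_width: 0.002
```

Run:
```python
from h import *
s=arm.get_obs();print(s['t'],s['position'],inF(s['position']),s['contact_force'])
C={n:cam(n) for n in('side','wrist')}
for k in ('crossbar','grip','keeper','lever_pivot'):
  L={n:arm.landmark_of(n,k)[:2] for n in C}; print(k,L)
  if L['wrist'] and L['side']:
        p,e=tri([ray(C[n],L[n][0]['centre']) for n in C]); print('   tri',inF(p),e[0])
```

```text
13.8 [ 0.51850179 -0.08633197  0.11682546] [-0.0047  0.0501  0.1168] [ 0.75107334  7.32855158 -2.70151494]
crossbar {'side': [{'centre': [189.4, 249.7], 'p': 0.44}], 'wrist': [{'centre': [114.8, 255.3], 'p': 0.82}]}
   tri [0.0674 0.0492 0.055 ] 4.8
grip {'side': [{'centre': [190.2, 270.4], 'p': 0.53}], 'wrist': [{'centre': [212.1, 250.2], 'p': 0.18}]}
   tri [0.0001 0.0434 0.0932] 6.8
keeper {'side': [{'centre': [194.6, 251.0], 'p': 0.52}], 'wrist': [{'centre': [121.5, 253.6], 'p': 0.95}, {'centre': [143.4, 357.3], 'p': 0.2}]}
   tri [0.062  0.0496 0.0376] 4.2
lever_pivot {'side': [{'centre': [201.7, 263.6], 'p': 0.9}], 'wrist': [{'centre': [190.6, 249.0], 'p': 0.93}, {'centre': [212.9, 255.5], 'p': 0.39}]}
   tri [0.0075 0.051  0.0494] 1.4
```

{"fn": "step_arm", "kwargs": {"deltas": [0, 0.002, -0.008, 0, 0, 0, 0.001, 0.005, -0.017, 0, 0, 0, 0.002, 0.009, -0.024, 0, 0, 0, 0.002, 0.014, -0.03, 0, 0, 0]}}

```text
t: 14.63
position: [0.5238, -0.115, 0.1019]
orientation: [-89.8, 0.2, 10.1]
contact_force: [-6.1, 4.5, 7.5]
gripper_width: -0.003
```

Run:
```python
from h import *
s=arm.get_obs();print(s['t'],s['position'],inF(s['position']),s['contact_force'])
C={n:cam(n,n+'7.png') for n in('side','wrist')}
for k in ('crossbar','keeper','bail_pin'):
  L={n:arm.landmark_of(n,k)[:1] for n in C}; print(k,L)
im=cv2.imread('pics/side7.png')[140:250,210:340]
w=cv2.imread('pics/wrist7.png')[60:240,150:370]
cv2.imwrite('pics/c7.png',np.hstack([cv2.resize(im,(390,330),interpolation=2),cv2.resize(w,(403,330),interpolation=2)]))
```

```text
14.6333 [ 0.52375934 -0.11495343  0.10187484] [-0.0338  0.0499  0.1019] [-6.11853659  4.51670954  7.50225156]
crossbar {'side': [{'centre': [193.3, 253.3], 'p': 0.62}], 'wrist': [{'centre': [77.6, 256.6], 'p': 0.65}]}
keeper {'side': [{'centre': [195.6, 254.2], 'p': 0.44}], 'wrist': [{'centre': [82.8, 255.3], 'p': 0.91}]}
bail_pin {'side': [{'centre': [202.8, 267.4], 'p': 0.7}], 'wrist': [{'centre': [187.1, 253.4], 'p': 0.6}]}
```

View pics/c7.png

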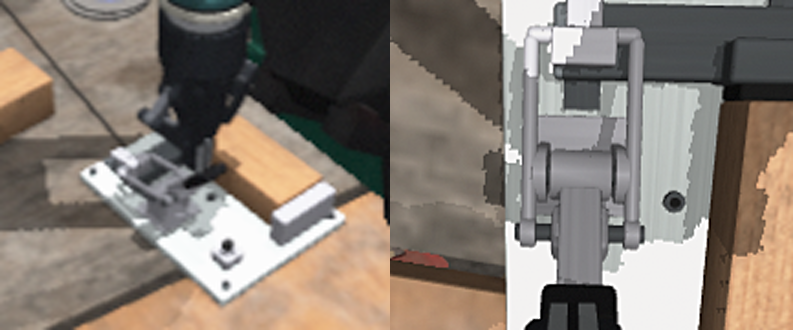

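The wrist crop shows the crossbar behind the keeper head (584,45) with the loop taut, and the lever about half way over. I'm continuing along the arc.

{"fn": "step_arm", "kwargs": {"deltas": [-0.001, 0.005, -0.006, 0, 0, 0, -0.001, 0.01, -0.012, 0, 0, 0, -0.001, 0.017, -0.017, 0, 0, 0, -0.001, 0.024, -0.021, 0, 0, 0]}}

```text
t: 15.37
position: [0.5296, -0.1363, 0.0786]
orientation: [-89.9, -0.1, 10.1]
contact_force: [-0.0, 5.6, 4.3]
gripper_width: 0.001
```

{"fn": "step_arm", "kwargs": {"deltas": [0, 0.004, -0.002, 0, 0, 0, 0, 0.008, -0.003, 0, 0, 0]}}

```text
t: 15.53
position: [0.5302, -0.1399, 0.0705]
orientation: [-90.0, -0.1, 10.1]
contact_force: [0.5, 2.0, 4.9]
gripper_width: 0.002
```

{"fn": "step_arm", "kwargs": {"deltas": [0, 0.002, 0, 0, 0, 0, 0, 0.004, -0.001, 0, 0, 0]}}

```text
t: 15.7
position: [0.5303, -0.1413, 0.0667]
orientation: [-90.1, -0.1, 10.1]
contact_force: [1.0, 2.1, 3.8]
gripper_width: 0.002
```

Run:
```python
from h import *
s=arm.get_obs();print(s['t'],s['position'],inF(s['position']),s['contact_force'])
C={n:cam(n) for n in('side','wrist')}
for k in ('crossbar','keeper','bail_pin','lever_pivot','grip','stop_block'):
  L={n:arm.landmark_of(n,k)[:1] for n in C}; print(k,[inF(at_z(C['wrist'],d['centre'],.04)) for d in L['wrist']],L['side'])
```

```text
15.7 [ 0.53033278 -0.14130844  0.06666447] [-0.0609  0.048   0.0667] [0.98838831 2.14325197 3.8211061 ]
crossbar [array([0.0581, 0.0463, 0.04  ])] [{'centre': [194.2, 255.1], 'p': 0.67}]
keeper [array([0.0557, 0.047 , 0.04  ])] [{'centre': [193.7, 254.8], 'p': 0.46}]
bail_pin [array([-0.0164,  0.0482,  0.04  ])] [{'centre': [206.5, 271.1], 'p': 0.83}]
lever_pivot [array([-0.0195, -0.0305,  0.04  ])] [{'centre': [202.9, 261.9], 'p': 0.79}]
grip [] [{'centre': [209.3, 281.5], 'p': 0.43}]
stop_block [] [{'centre': [224.4, 286.8], 'p': 0.43}]
```

{"fn": "step_arm", "kwargs": {"deltas": [0, 0.001, 0, 0, 0, 0, 0, 0.002, 0, 0, 0, 0]}}

```text
t: 16.57
position: [0.5296, -0.1414, 0.0646]
orientation: [-90.1, -0.0, 10.1]
contact_force: [-0.3, -3.1, 5.8]
gripper_width: -0.0
```

{"fn": "step_arm", "kwargs": {"deltas": [0, 0.001, 0, 0, 0, 0]}}

```text
t: 16.65
position: [0.5297, -0.1416, 0.0637]
orientation: [-90.1, -0.0, 10.1]
contact_force: [0.0, -2.9, 5.2]
gripper_width: 0.004
```

{"fn": "step_arm", "kwargs": {"deltas": [0, 0.001, 0, 0, 0, 0, 0, 0.0015, 0, 0, 0, 0]}}

```text
t: 16.82
position: [0.5298, -0.1416, 0.0621]
orientation: [-90.1, -0.0, 10.1]
contact_force: [-0.7, -2.6, 5.1]
gripper_width: 0.001
```

{"fn": "step_arm", "kwargs": {"deltas": [0, 0.001, 0, 0, 0, 0]}}

```text
t: 16.9
position: [0.5298, -0.1416, 0.0612]
orientation: [-90.1, -0.0, 10.1]
contact_force: [0.1, -2.5, 6.0]
gripper_width: -0.003
```

{"fn": "step_arm", "kwargs": {"deltas": [0, 0.001, 0, 0, 0, 0, 0, 0.0015, 0, 0, 0, 0]}}

```text
t: 17.07
position: [0.5298, -0.1416, 0.0596]
orientation: [-90.1, -0.0, 10.1]
contact_force: [0.4, -1.9, 5.8]
gripper_width: -0.003
```

{"fn": "step_arm", "kwargs": {"deltas": [0, 0.001, 0, 0, 0, 0]}}

```text
t: 17.15
position: [0.5299, -0.1415, 0.0586]
orientation: [-90.1, -0.0, 10.1]
contact_force: [0.6, -2.9, 4.1]
gripper_width: 0.003
```

{"fn": "step_arm", "kwargs": {"deltas": [0, 0.001, 0, 0, 0, 0, 0, 0.0015, 0, 0, 0, 0]}}

```text
t: 17.32
position: [0.5298, -0.1413, 0.0569]
orientation: [-90.0, -0.0, 10.1]
contact_force: [0.6, -2.5, 4.7]
gripper_width: -0.001
```

{"fn": "step_arm", "kwargs": {"deltas": [0, 0.001, 0, 0, 0, 0]}}

```text
t: 17.4
position: [0.5298, -0.1412, 0.0559]
orientation: [-90.0, -0.0, 10.1]
contact_force: [0.2, -2.3, 4.9]
gripper_width: -0.004
```

{"fn": "step_arm", "kwargs": {"deltas": [0, 0.001, 0, 0, 0, 0, 0, 0.0015, 0, 0, 0, 0]}}

```text
t: 17.57
position: [0.5296, -0.141, 0.0542]
orientation: [-90.0, -0.0, 10.1]
contact_force: [1.0, -2.9, 4.6]
gripper_width: -0.004
```

{"fn": "step_arm", "kwargs": {"deltas": [0, 0.001, 0, 0, 0, 0]}}

```text
t: 17.65
position: [0.5297, -0.141, 0.0533]
orientation: [-90.0, -0.0, 10.1]
contact_force: [1.5, -1.9, 3.8]
gripper_width: 0.001
```

{"fn": "step_arm", "kwargs": {"deltas": [0, 0.001, 0, 0, 0, 0, 0, 0.0015, 0, 0, 0, 0]}}

```text
t: 17.82
position: [0.5296, -0.1409, 0.0517]
orientation: [-90.0, -0.0, 10.1]
contact_force: [1.0, -1.9, 4.1]
gripper_width: -0.002
```

{"fn": "step_arm", "kwargs": {"deltas": [0, 0.001, 0, 0, 0, 0]}}

```text
t: 17.9
position: [0.5296, -0.1409, 0.0508]
orientation: [-90.0, -0.0, 10.1]
contact_force: [0.6, -2.2, 4.9]
gripper_width: -0.003
```

{"fn": "step_arm", "kwargs": {"deltas": [0, 0.001, 0, 0, 0, 0, 0, 0.0015, 0, 0, 0, 0]}}

```text
t: 18.07
position: [0.5295, -0.1409, 0.0492]
orientation: [-90.0, -0.0, 10.1]
contact_force: [1.7, -3.8, 3.5]
gripper_width: 0.007
```

{"fn": "step_arm", "kwargs": {"deltas": [0, 0.001, 0, 0, 0, 0]}}

```text
t: 18.15
position: [0.5295, -0.141, 0.0483]
orientation: [-90.0, 0.0, 10.1]
contact_force: [1.2, -2.7, 3.9]
gripper_width: 0.004
```

{"fn": "step_arm", "kwargs": {"deltas": [0, 0.001, 0, 0, 0, 0]}}

```text
t: 18.23
position: [0.5295, -0.1409, 0.0472]
orientation: [-90.0, 0.0, 10.1]
contact_force: [1.2, -2.4, 2.8]
gripper_width: 0.003
```

{"fn": "step_arm", "kwargs": {"deltas": [0, 0.001, 0, 0, 0, 0]}}

```text
t: 18.32
position: [0.5296, -0.141, 0.0466]
orientation: [-90.0, -0.0, 10.1]
contact_force: [-1.5, -1.6, 19.2]
gripper_width: -0.0
```

Run:
```python
from h import *
s=arm.get_obs();print(s['t'],s['position'],inF(s['position']),s['contact_force'])
C={n:cam(n,n+'8.png') for n in('side','wrist')}
im=cv2.imread('pics/side8.png')[160:250,230:340]
w=cv2.imread('pics/wrist8.png')[60:260,150:370]
cv2.imwrite('pics/c8.png',np.hstack([cv2.resize(im,(440,360),interpolation=2),cv2.resize(w,(360,360),interpolation=2)]))
```

```text
18.3167 [ 0.52955967 -0.14102366  0.04664489] [-0.0605  0.0487  0.0466] [-1.54534868 -1.63056094 19.21513917]
```

View pics/c8.png

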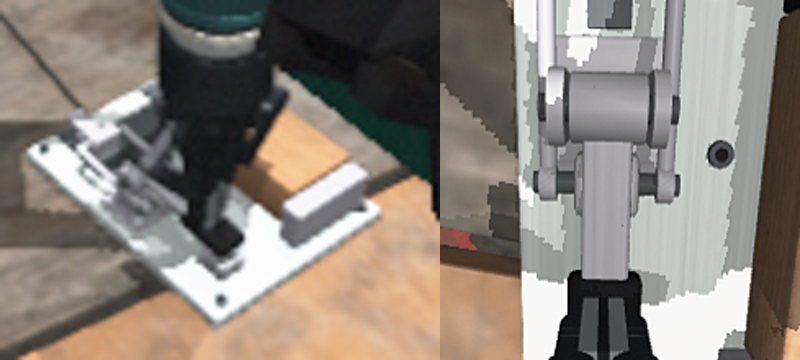

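The force jumped from 3 to 19 N at z = 46.6 mm, so that is the stop. The picture shows the grip level over the stop block with the fingertip on it. I'm pressing slightly more, well below 40 N, then lifting off.

{"fn": "step_arm", "kwargs": {"deltas": [0, 0.0005, 0, 0, 0, 0]}}

```text
t: 18.5
position: [0.5296, -0.141, 0.0466]
orientation: [-90.0, -0.0, 10.1]
contact_force: [-2.2, -1.9, 19.1]
gripper_width: 0.0
```

{"fn": "step_arm", "kwargs": {"deltas": [0, 0, 0, 0, 0, 0]}}

```text
t: 18.58
position: [0.5295, -0.141, 0.0466]
orientation: [-90.0, -0.0, 10.1]
contact_force: [-1.0, -2.2, 13.2]
gripper_width: 0.005
```

{"fn": "step_arm", "kwargs": {"deltas": [0, 0.0008, 0, 0, 0, 0]}}

```text
t: 18.67
position: [0.5296, -0.141, 0.0463]
orientation: [-90.0, -0.0, 10.1]
contact_force: [-3.8, -2.1, 26.5]
gripper_width: 0.003
```

{"fn": "step_arm", "kwargs": {"deltas": [0, 0.0005, 0, 0, 0, 0]}}

```text
t: 18.75
position: [0.5296, -0.141, 0.0463]
orientation: [-90.0, -0.0, 10.1]
contact_force: [-4.7, -1.2, 28.1]
gripper_width: 0.0
```

The grip is firmly on the stop at 28 N. I'm lifting off straight up.

{"fn": "step_arm", "kwargs": {"deltas": [0, -0.004, 0, 0, 0, 0, 0, -0.01, 0, 0, 0, 0, 0, -0.03, 0, 0, 0, 0, 0, -0.06, 0, 0, 0, 0, 0, -0.09, 0, 0, 0, 0]}}

```text
t: 19.17
position: [0.5272, -0.1396, 0.1339]
orientation: [-89.8, 0.3, 10.1]
contact_force: [0.0, -0.2, -0.7]
gripper_width: 0.004
```

{"fn": "step_arm", "kwargs": {"deltas": [0, -0.04, -0.02, 0, 0, 0, 0, -0.08, -0.05, 0, 0, 0, 0, -0.1, -0.08, 0, 0, 0, 0, -0.1, -0.08, 0, 0, 0]}}

```text
t: 19.5
position: [0.5468, -0.2248, 0.2399]
orientation: [-90.4, -0.4, 10.0]
contact_force: [0.9, -0.1, 0.4]
gripper_width: 0.002
```

Run:
```python
from h import *
s=arm.get_obs();print(s['t'],s['position'],inF(s['position']),s['contact_force'])
C={n:cam(n,n+'9.png') for n in('side','wrist')}
for k in ('crossbar','keeper','bail_pin','lever_pivot','grip'):
  L={n:arm.landmark_of(n,k)[:1] for n in C}; print(k,[(inF(at_z(C['wrist'],d['centre'],.04)),d['p']) for d in L['wrist']])
  if L['wrist'] and L['side']:
        p,e=tri([ray(C[n],L[n][0]['centre']) for n in C]); print('   tri',inF(p),e[0])
im=cv2.imread('pics/side9.png')[160:250,230:340]
w=cv2.imread('pics/wrist9.png')[20:240,150:370]
cv2.imwrite('pics/c9.png',np.hstack([cv2.resize(im,(440,360),interpolation=2),cv2.resize(w,(360,360),interpolation=2)]))
```

```text
19.5 [ 0.54678807 -0.22476756  0.23985833] [-0.146   0.0463  0.2399] [ 0.91526923 -0.14554241  0.37911709]
crossbar []
keeper []
bail_pin [(array([-0.0156,  0.0459,  0.04  ]), 0.56)]
   tri [-0.0115  0.0478  0.0304] 3.1
lever_pivot [(array([0.0078, 0.0477, 0.04  ]), 0.89)]
   tri [0.0093 0.0474 0.0319] 0.5
grip [(array([-0.0646,  0.0498,  0.04  ]), 0.77)]
   tri [-0.0659  0.0487  0.046 ] 1.6
```

View pics/c9.png

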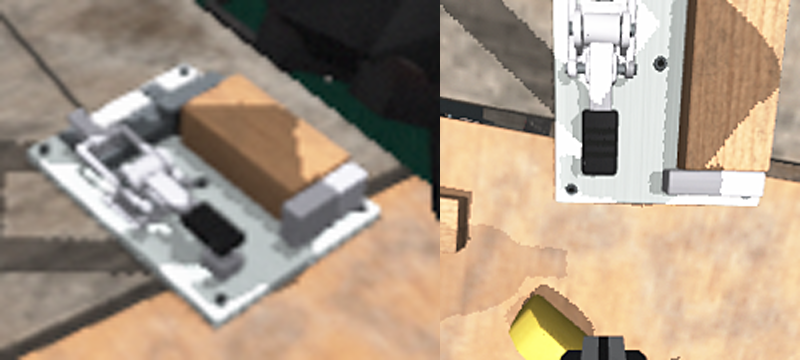

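The lever stays down level on the stop, the loop is over the keeper, and the block sits against the fence with the arm clear. I'm handing in.

```bash
python3 -c "
from h import *
print(arm.finish_job(), arm.get_obs()['t'])"
```

```text
the job is handed in; nothing more can be done
the job is handed in; nothing more can be done
```

The block is clamped and the job is handed in, after about 20 s of robot time.

- **Jaw:** I pushed it up until the pad bore on the block. The force rose from about 3 N to 28 N, and the jaw stayed there.
- **Loop:** I tipped it forward by its tongue, and it dropped behind the keeper. The wrist camera showed the crossbar behind the keeper head with the lever half-way over.
- **Lever:** I pushed it over centre with about 4–11 N, then felt downwards in steps of 1–1.5 mm. The stop came with the lever close to level (force went from 3 N to 19 N). I pressed to at most 29 N at the readings and lifted off.

**Last checks:** after release the lever stayed down on the stop with the grip centre at about 46 mm measured height. The block was between pad and fence, and the arm was clear with no contact force. I did not touch the tape measure, flange or bolt.

**Checks that disagreed or were missing:**
- The keeper and crossbar were out of the wrist camera's view in the last picture. The hook there is judged from the side picture only.
- The heights the networks gave for the pivot and bail pin in the last look were about 10 mm too low (32 and 30 mm, against 42 mm for the pivot).

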